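Clear the purge tray and set the purge valve

ROBOT

A 7-joint arm with a two-finger parallel gripper is mounted at the origin on the work surface. World frame = base frame: x ahead of the robot, y to its left, z up, the work surface at z = 0. Lengths are in m, angles in rad, forces in N, time in s.
With the tool pointing down it reaches from about 0.425 to 1.025 m from the base axis. Payload 3.6 kg.
Tool frame: the origin (TCP) lies at the very end of the fingers, on their centre line; the grasp point (between the pads) lies 19 mm behind it; z points along the fingers, y is the direction in which the jaws open and shut (so a half turn about z gives the same grasp; the last joint's range is limited). The gripper opens to 85 mm and grips with 20 to 120 N. Pads are 22 mm wide; open, the fingers measure 114 mm over their backs; the gripper's body (76 mm by 85 mm) begins 54 mm behind the grasp point. The pads swing forward as they close: fully open they stand 13 mm farther back than shut.
Start: joints at [-1.405, 0.591, 0.048, 1.609, -0.033, 0.943, -0.034], TCP at [0.186, 0.701, 0.231] pointing down, gripper open.
Joint ranges: [-2.69, 2.69], [-0.47, 2.24], [-1.27, 1.36], [0.19, 2.51], [-1.53, 4.68], [0.08, 2.07], [-3.09, 3.09]. Speed limits (rad/s): [2.57, 2.57, 3.14, 3.14, 3.14, 3.14, 3.14].

INTERFACE

Orientations are given as a rotation vector (axis times angle).
In Python, from rig import sense, get_image, finish_job, search_frame gives the robot as it stands.
- The arm moves only by the shell command python3 -m jog 'ROWS' [FORCE]. ROWS is JSON, a list of rows, each an object with "travel": the shift along the tool's x, y, z in cm, a list of three; "spin": the turn about the tool's z in degrees; "gripper": the finger opening in cm, from 0 to 8.54. A call has 1 to 12 rows; each row is the pose to reach, as a shift and turn from the pose commanded when the call began, along the tool's axes at that moment; what a row does not reach only later rows make up. A row lasts 1/10 s, in which the tool goes at most 50 mm and 8.59 degrees, less where a joint would pass 70% of its speed; a pose out of reach is approached as far as the arm can. A call with a gripper value outside its range is refused whole. The fingers move at their own pace and stop on an object; FORCE is the grip in N (left out, the last holds). Time passes only in rows, so rows that repeat a pose let the fingers close. It gives the time, the measured TCP pose, the force and the opening at its end, in the units of the state.
- sense(): the state, without advancing time (a new reading comes with each control period).
- get_image(name): name is "scene" or "top"; returns a dict with "img" (384x512x3 uint8, red, green, blue), "K" (3x3 intrinsics, pixels), "R" (3x3) and "t" (3): a world point X has camera coordinates R X + t. Camera axes: x right, y down, z forward; pixel columns grow to the right and rows downward; lengths in m; the calibration is good to about 2 mm. A picture is of the moment at which its call begins. There is no depth.
- finish_job(): hands the job in, once; it reports no verdict.
Trained networks look in a picture, given as the dict that the camera call returned (one of the last four; its "shot" number tells which), for a name from the list of things; names that differ only in an ending like _2 or _b are one class to them, and where a whole thing is asked for, a point or a joint stands for the part that bears it (a point fixed in the world has none). Each returns a list of dicts, best first, with "conf" (0 to 1); they miss things now and then, are a little off and sometimes report something else, mostly with a low value. They report only what shows in the picture. A call takes as long as a camera call. They do not tell look-alikes from the thing itself.
- search_frame(picture, thing): "xyz" ([x, y, z] in m, in the coordinates of the camera as it stood for that picture, good to about 4 mm: the middle of the surface that is visible of it).
The state is a dict: "t": time; "qpos": joint angles; "dq": joint speeds; "joint_torque": joint torques, N m; "tcp_pos": TCP position; "orientation": TCP orientation; "contact_force": force on the tool from outside, world axes, zero at the start; "torque": the same for the moment, N m; "finger_gap": finger opening in m.
Only numpy, scipy, OpenCV 4.12 (cv2) and the standard library are available. Lean on these libraries where they do the work, as an engineer would, in place of code of your own. Each camera call takes 0.05 s, during which the arm holds its last target. There are 200 camera calls.

TASK

Get the purge tray ready: first take the one sensor housing that has no connector stub on its lid out of the tray and put it in the reject bin, leaving the good housings and the bench things where they are. Then take the purge valve by its crank handle, close it (clockwise seen from above) right down to its stop and back it off exactly two full turns. Finish while still gripping the handle there, since the valve creeps shut if let go.

Things in the scene. Friction and masses are not known exactly. Their poses are not given: they have to be found in the camera images.
- valve_base: Fixed gas manifold: steel block 90 x 70 x 45 mm with a brass bonnet that carries a handwheel on a vertical axis through this origin; a round gauge (44 mm across, 40 mm high) lies on its +x side, 75 mm from the axis. Origin: centre of the underside, on the bench. The valve and the bin can be on either side of the tray.
- wheel_hub (a point): Top centre of the handwheel's hub, on its axis, 102 mm above the bench. Dark steel three-spoked wheel: rim circle 100 mm in diameter, rim bar 12 mm thick, rim top 100 mm above the bench; the nut on the hub reaches 105 mm.
- valve_wheel (a joint): Turn of the handwheel, rad: 0 is the closed stop, growing anticlockwise seen from above (opening) to an open stop at 18.85; a turn is 6.283. It starts 2.5 to 6.5 open. Friction about 0.07 N m, plus a weak spring (0.008 N m/rad) towards closed: it stays where left below about 8 rad, but creeps back from two turns open.
- spin_handle: Upright black crank handle on the wheel's rim: round, 18 mm in diameter, 48 mm tall, standing 50 mm from the wheel's axis, its foot 102 mm and its top 150 mm above the bench. It revolves freely on its own pin, so a gripper can keep its heading while it is carried round the circle. Origin: centre of its foot, z up along its axis.
- handle_mid (a point): Point on the crank handle's axis, 28 mm above its foot (130 mm above the bench): a good height to grip from above.
- tray: Fixed flat black tray 150 x 150 mm, floor 4 mm thick, lip 8 mm high above the bench. The four housings stand on it in a two by two grid, 80 mm apart. Origin: centre of the underside.
- reject: The reject: grey die-cast box 34 x 34 x 36 mm high with a flat bare lid, no connector stub; about 90 g. Origin: centre of the underside (4 mm above the bench on the tray); x and y along its sides, z up.
- bin: Fixed open grey reject bin, 130 x 130 mm outside, 50 mm high, walls 4 mm, empty at the start. Origin: centre of the underside.
- good_a: Good housing: the same 34 x 34 x 36 mm box with a round brass connector stub (17 mm in diameter on a 22 mm flange, 20 mm tall) upright on its lid. To stay in place. Origin: centre of the underside.
- good_b: Good housing: the same 34 x 34 x 36 mm box with a round brass connector stub (17 mm in diameter on a 22 mm flange, 20 mm tall) upright on its lid. To stay in place. Origin: centre of the underside.
- good_c: Good housing: the same 34 x 34 x 36 mm box with a round brass connector stub (17 mm in diameter on a 22 mm flange, 20 mm tall) upright on its lid. To stay in place. Origin: centre of the underside.
- tin: Bystander: round steel tin of brass wool, 64 mm in diameter, 36 mm high, on the far side of the bench. Origin: centre of the underside.
- flux_jar: Bystander: small amber jar with black cap, 44 mm in diameter, 50 mm high. Origin: centre of the underside.
- driver: Bystander: screwdriver 160 mm long lying on the far side of the bench. Origin: middle of its length, at the underside.
Not all that is in view belongs to the job. Leave any green or pink look-alike of the reject alone.

How it is judged:
On the way, in this order (a step that is already met when the one before it is completed fails the run):
1. the reject lies in the bin, let go (x of reject in the frame of bin between -0.06 and 0.06 m and y of reject in the frame of bin between -0.06 and 0.06 m and z of reject in the frame of bin below 0.045 m and contact force between the fingers and reject below 0.3 N), for 0.2 s.
2. the valve is closed on its stop (value of joint valve_wheel below 0.1 rad), for 0.1 s.
3. the valve is backed off two turns (value of joint valve_wheel between 12.266 and 12.866 rad), for 0.2 s.
At the end, for the whole second after the job is handed in: The reject lies at rest inside the bin; after having been on its stop the valve stands two turns open (12.57 rad, within 0.3 rad) and still; the fingers grip the crank handle (more than 2 N); the good housings stand upright within 30 mm of where they were (all of step 1 and all of step 3 and velocity of joint valve_wheel between -0.2 and 0.2 rad/s and contact force between the fingers and spin_handle above 2 N and linear speed of reject below 0.03 m/s and distance of each of good_a, good_b, good_c from where it was at the start of the episode below 0.03 m and angle between each of good_a, good_b, good_c's own z axis and vertical below 0.2 rad); the arm keeps its last pose, push and grip.
It fails at once if a good housing is moved more than 30 mm or tipped over (distance of any of good_a, good_b, good_c from where it was at the start of the episode above 0.03 m or angle between any of good_a, good_b, good_c's own z axis and vertical above 0.5 rad).
It fails at once if a bystander is moved more than 30 mm (distance of any of tin, flux_jar, driver from where it was at the start of the episode above 0.03 m).
It also fails if it takes over 64 s, if anything falls off the work surface, if the arm or the gripper's body presses on something with over 40 N, if the wrist force passes 120 N, or if a joint passes its speed limit or range.

## Working session

There is one attempt and no reset: what is moved stays moved. The work goes in short steps, Python scripts to look and compute and a shell command to move; the robot and the scene stay as the last step left them, time stands still between calls to the robot, and variables do not carry over. Pictures are saved under pics/ and viewed, about 8 in all and at most 12, crops included, and the job is handed in when it is done.

```bash
mkdir -p pics; ls
cat > h.py <<'E'
import numpy as np, cv2
from rig import sense, get_image, finish_job, search_frame
from scipy.spatial.transform import Rotation as Ro
def w(p,c): return np.array(p["R"]).T@(np.array(c)-np.array(p["t"]))
def px(p,X):
    c=np.array(p["R"])@np.array(X)+p["t"]; u=np.array(p["K"])@c; return u[:2]/u[2]
def find(p,names,n=4):
    for k in names:
        for d in search_frame(p,k)[:n]:
            if d["conf"]>.15:
                X=w(p,d["xyz"]); print(k,round(d["conf"],2),X.round(3),px(p,X).round())
E
python3 - <<'E'
from h import *
s=sense(); print(s); R=Ro.from_rotvec(s["orientation"]).as_matrix(); print(R.round(3))
a=get_image("scene");b=get_image("top")
cv2.imwrite("pics/a.png",a["img"][:,:,::-1]);cv2.imwrite("pics/b.png",b["img"][:,:,::-1])
N=["reject","good_a","bin","tray","valve_base","wheel_hub","spin_handle","handle_mid","tin","flux_jar","driver"]
print("SCENE");find(a,N);print("TOP");find(b,N)
E
```

```text
pics
{'t': 0.0, 'qpos': array([-1.40451067,  0.59210249,  0.04831454,  1.60984986, -0.03327019,
        0.94270864, -0.03371053]), 'dq': array([ 3.93926386e-04, -7.17201557e-04,  8.33159955e-04,  4.48885193e-04,
       -7.79598332e-04,  6.52512555e-05,  1.07738738e-03]), 'joint_torque': array([ 4.38656480e-04, -5.48698139e+01,  1.54641453e+00, -1.98123819e+01,
        9.26764595e-03,  8.67977418e-03,  1.10080427e-05]), 'tcp_pos': array([0.18602739, 0.69985565, 0.23014303]), 'orientation': array([-0.40678991, -3.11500676,  0.00354987]), 'contact_force': array([-0.54359775, -0.01908835, -0.03902928]), 'torque': array([-0.09238586, -0.03576699,  0.00424946]), 'finger_gap': 0.08570460177704466}
[[-0.966  0.257 -0.   ]
 [ 0.257  0.966 -0.002]
 [-0.    -0.002 -1.   ]]
SCENE
reject 0.95 [0.659 0.102 0.032] [325. 205.]
reject 0.94 [ 0.506 -0.147  0.034] [192. 237.]
reject 0.75 [0.561 0.04  0.035] [271. 199.]
reject 0.62 [ 0.616 -0.149  0.035] [232. 264.]
good_a 0.89 [ 0.566 -0.031  0.038] [252. 217.]
good_a 0.73 [ 0.493 -0.041  0.037] [223. 205.]
good_a 0.63 [0.482 0.038 0.036] [243. 185.]
b
[... 666 characters left out ...]

reject 0.65 [ 0.499 -0.253  0.086] [360. 232.]
good_a 0.74 [0.478 0.039 0.045] [212. 246.]
good_a 0.73 [ 0.551 -0.022  0.043] [242. 210.]
good_a 0.72 [ 0.479 -0.035  0.04 ] [249. 245.]
bin 0.87 [0.499 0.22  0.008] [129. 238.]
tray 0.97 [0.514 0.011 0.005] [227. 229.]
wheel_hub 0.56 [ 0.497 -0.262  0.098] [366. 232.]
spin_handle 0.69 [ 0.462 -0.281  0.147] [388. 250.]
handle_mid 0.68 [ 0.462 -0.283  0.146] [388. 250.]
tin 0.93 [ 0.704 -0.024  0.033] [241. 141.]
flux_jar 0.77 [ 0.689 -0.149  0.057] [300. 143.]
flux_jar 0.62 [ 0.497 -0.255  0.084] [361. 233.]
flux_jar 0.61 [0.513 0.01  0.007] [227. 230.]
driver 0.67 [0.741 0.173 0.027] [151. 127.]
driver 0.42 [ 0.495 -0.264  0.098] [367. 233.]
```

```bash
python3 -c "
import cv2
a=cv2.imread('pics/a.png');b=cv2.imread('pics/b.png')
cv2.imwrite('pics/a2.png',cv2.resize(a[110:340,60:460],(800,460),interpolation=3));cv2.imwrite('pics/b2.png',cv2.resize(b[90:330,80:450],(800,519),interpolation=3))"
```

```text
(no output)
```

View pics/a2.png

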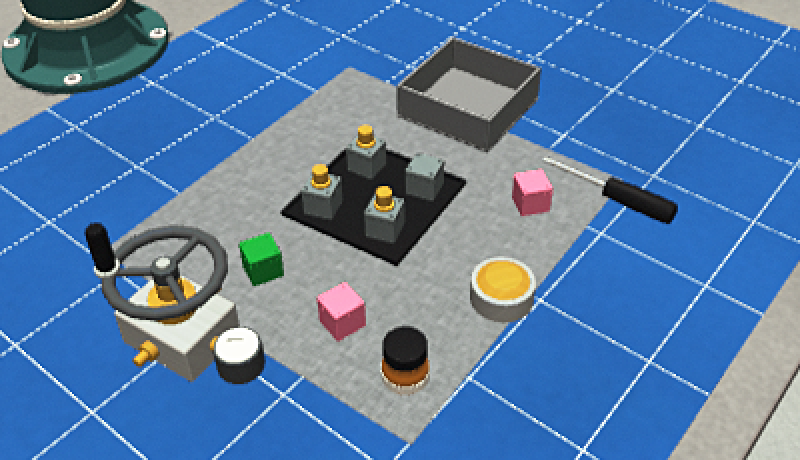

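View pics/b2.png

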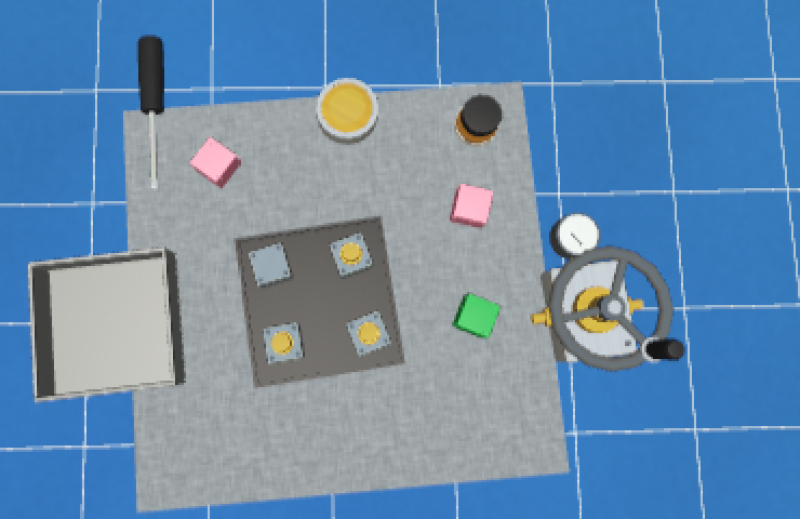

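The reject is the bare grey lid at scene ≈(272,197) and top ≈(205,212). The bin is at the left and the valve at the right, with its handle at top ≈(388,250). I'll measure the lid, bin, hub and handle accurately.

```bash
cat >> h.py <<'E'
from scipy.optimize import least_squares
def tri(obs):
    f=lambda X: np.concatenate([px(p,X)-u for p,u in obs]); r=least_squares(f,[.5,0,.05]); return r.x.round(4), r.fun.round(1)
def onz(p,u,z):
    R=np.array(p["R"]);C=-R.T@np.array(p["t"]);d=R.T@np.linalg.solve(np.array(p["K"]),[u[0],u[1],1]);return (C+d*(z-C[2])/d[2])
E
python3 - <<'E'
from h import *
a=get_image("scene");b=get_image("top")
for p,u in((a,(272,190)),(b,(205,212))):
    im=cv2.cvtColor(p["img"],cv2.COLOR_RGB2LAB).astype(int)
    m=(np.abs(im-np.median(im[u[1]-2:u[1]+3,u[0]-2:u[0]+3].reshape(-1,3),axis=0)).max(2)<18).astype(np.uint8)
    n,l,s,c=cv2.connectedComponentsWithStats(m,connectivity=4); k=l[u[1],u[0]]; print(s[k],c[k])
    ys,xs=np.nonzero(l==k); W=np.array([onz(p,(x,y),.04)[:2] for x,y in zip(xs,ys)],np.float32)*1000
    print("lid rect @z40:",cv2.minAreaRect(W), W.mean(0))
pics={0:a,1:b}
for k in ["wheel_hub","handle_mid","spin_handle","bin","reject"]:
    for p in (a,b):
        for d in search_frame(p,k)[:5]: print(k,round(d["conf"],2),px(p,w(p,d["xyz"])).round(1),w(p,d["xyz"]).round(3))
print("hub",tri([(a,(60+163/2,110+265/2)),(b,(80+613*.4625,90+308*.4625))]))
print("handle top",tri([(a,(60+96/2,110+228/2)),(b,(80+672*.4625,90+349*.4625))]))
for c in((163,250),(182,382),(38,402),(29,264)): print("bin rim",onz(b,(80+c[0]*.4625,90+c[1]*.4625),.05).round(3))
for c in((455,40),(540,72),(487,150),(397,88)): print("bin rim sc",onz(a,(60+c[0]/2,110+c[1]/2),.05).round(3))
cv2.imwrite("pics/c.png",np.hstack([cv2.resize(p["img"][y:y+60,x:x+60,::-1],(400,400),interpolation=0) for p,x,y in((a,240,165),(b,175,185))]))
E
```

```text
[  116   144   249   188 15696] [248.38965341 231.98509174]
lid rect @z40: ((557.9222412109375, -39.501617431640625), (377.3956604003906, 397.1041259765625), 3.3869638442993164) [581.5605   -61.900974]
[196 203  18  18 221] [204.30316742 211.62895928]
lid rect @z40: ((549.5774536132812, 56.13923645019531), (32.539676666259766, 32.346256256103516), 16.1334285736084) [549.5904  55.8288]
wheel_hub 0.92 [137.2 246. ] [ 0.498 -0.264  0.1  ]
wheel_hub 0.97 [365.6 234.1] [ 0.493 -0.259  0.101]
handle_mid 0.6 [387.4 251.8] [ 0.459 -0.281  0.146]
handle_mid 0.48 [248.7 245.7] [ 0.477 -0.035  0.038]
spin_handle 0.49 [111.  232.2] [ 0.469 -0.288  0.136]
spin_handle 0.68 [151.2 126. ] [0.742 0.173 0.028]
spin_handle 0.58 [387.3 249.9] [ 0.462 -0.28   0.146]
bin 0.78 [295.4 153.9] [0.494 0.223 0.024]
bin 0.61 [130.6 239.8] [0.496 0.217 0.006]
reject 0.89 [325.3 204.7] [0.66  0.104 0.03 ]
reject 0.88 [271.7 198.1] [0.561 0.041 0.038]
reject 0.72 [192.1 237.5] [ 0.506 -0.147  0.032]
reject 0.81 [206.4 213.3] [0.546 0.051 0.041]
reject 0.77 [300.4 236.7] [ 0.493 -0.143  0.037]
reject 0.73 [298.2 185.8] [ 0.601 -0.144  0.035]
reject 0.66 [177.8 164.5] [0.652 0.112 0.037]
reject 0.66 [150.9 126.5] [0.743 0.175 0.023]
hub (array([ 0.497 , -0.2543,  0.1005]), array([-0.6, -0. , -0.5, -0.4]))
handle top (array([ 0.4601, -0.2854,  0.1477]), array([-0.4, -0. , -0.3, -0.2]))
bin rim [0.563 0.155 0.05 ]
bin rim [0.44  0.135 0.05 ]
bin rim [0.425 0.267 0.05 ]
bin rim [0.552 0.281 0.05 ]
bin rim sc [0.436 0.266 0.05 ]
bin rim sc [0.561 0.273 0.05 ]
bin rim sc [0.597 0.109 0.05 ]
bin rim sc [0.445 0.138 0.05 ]
```

View pics/c.png

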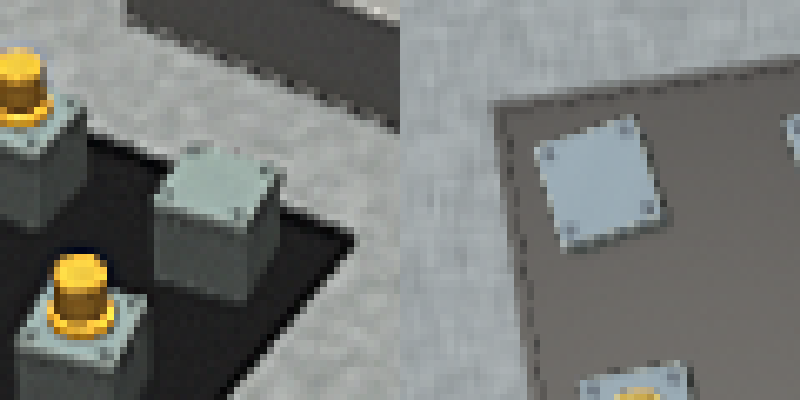

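The lid centre is at scene ≈(272.5,192.7) and top ≈(204.4,211.9), tilted about 16°. Next I triangulate it and work out the move.

```bash
cat >> h.py <<'E'
def go(X,ydir=None,spin=None):
    s=sense(); R=Ro.from_rotvec(s["orientation"]).as_matrix(); t=s["tcp_pos"]
    print("t",round(s["t"],2),"tcp",t.round(4),"F",s["contact_force"].round(1),"gap",round(s["finger_gap"],4),"travel cm",(R.T@(np.array(X)-t)*100).round(2))
    if ydir is not None:
        d=R.T@np.array([*ydir,0]); print("spin deg",np.degrees(np.arctan2(-d[0],d[1])).round(1),"q",s["qpos"].round(2))
E
python3 - <<'E'
from h import *
a=get_image("scene");b=get_image("top")
print("lid",tri([(a,(272.3,192.5)),(b,(204.3,211.8))]))
t=np.radians(16.1)
go([.55,.056,.15],[np.cos(t),np.sin(t)]); go([.55,.056,.15],[-np.sin(t),np.cos(t)])
E
```

```text
lid (array([0.5499, 0.0565, 0.0379]), array([-0.3,  0.1, -0.2, -0.2]))
t 1.9 tcp [0.1862 0.7007 0.2313] F [-0.1 -0.2 -0.4] gap 0.0855 travel cm [-51.72 -52.96   8.13]
spin deg 59.0 q [-1.4   0.59  0.05  1.61 -0.03  0.94 -0.03]
t 1.9 tcp [0.1862 0.7007 0.2313] F [-0.1 -0.2 -0.4] gap 0.0855 travel cm [-51.72 -52.96   8.13]
spin deg -31.0 q [-1.4   0.59  0.05  1.61 -0.03  0.94 -0.03]
```

```bash
python3 -m jog '[{"travel":[-4,-4,0],"spin":0,"gripper":6},{"travel":[-8,-8,1],"spin":-4,"gripper":6},{"travel":[-12,-12,1],"spin":-8,"gripper":6},{"travel":[-16,-16,2],"spin":-12,"gripper":6},{"travel":[-20,-20,2],"spin":-16,"gripper":6},{"travel":[-24,-24,3],"spin":-20,"gripper":6},{"travel":[-28,-28,3],"spin":-24,"gripper":6},{"travel":[-32,-32,3],"spin":-28,"gripper":6},{"travel":[-36,-36,4],"spin":-31,"gripper":6},{"travel":[-40,-40,5],"spin":-31,"gripper":6},{"travel":[-43,-43,5],"spin":-31,"gripper":6},{"travel":[-46,-46,5],"spin":-31,"gripper":6}]' 30
python3 -c "
from h import *
t=np.radians(16.1)
go([.55,.056,.12],[-np.sin(t),np.cos(t)])"
```

```text
t: 3.1
tcp_pos: [0.4869, 0.1822, 0.184]
orientation: [-0.441, 3.11, 0.0]
contact_force: [0.8, -0.2, 0.4]
finger_gap: 0.0598
t 3.1 tcp [0.4869 0.1822 0.184 ] F [ 0.8 -0.2  0.4] gap 0.0598 travel cm [ -2.56 -13.87   6.4 ]
spin deg 0.0 q [-0.4   0.4  -0.06  2.11  0.04  0.63  1.37]
```

```bash
python3 -m jog '[{"travel":[-1,-4,2],"spin":0,"gripper":6},{"travel":[-2,-8,4],"spin":0,"gripper":6},{"travel":[-2.5,-12,6],"spin":0,"gripper":6},{"travel":[-2.6,-13.9,8],"spin":0,"gripper":6},{"travel":[-2.6,-13.9,9],"spin":0,"gripper":6},{"travel":[-2.6,-13.9,9],"spin":0,"gripper":6}]'
python3 - <<'E'
from h import *
go([.55,.056,.012])
a=get_image("scene");b=get_image("top")
cv2.imwrite("pics/d.png",np.hstack([cv2.resize(p["img"][y:y+120,x:x+120,::-1],(400,400),interpolation=0) for p,x,y in((a,210,115),(b,145,150))]))
E
```

```text
t: 3.7
tcp_pos: [0.5485, 0.0578, 0.0928]
orientation: [0.439, -3.108, -0.001]
contact_force: [0.1, 0.1, -0.5]
finger_gap: 0.06
t 3.7 tcp [0.5485 0.0578 0.0928] F [ 0.1  0.1 -0.5] gap 0.06 travel cm [-0.12 -0.22  8.08]
```

View pics/d.png

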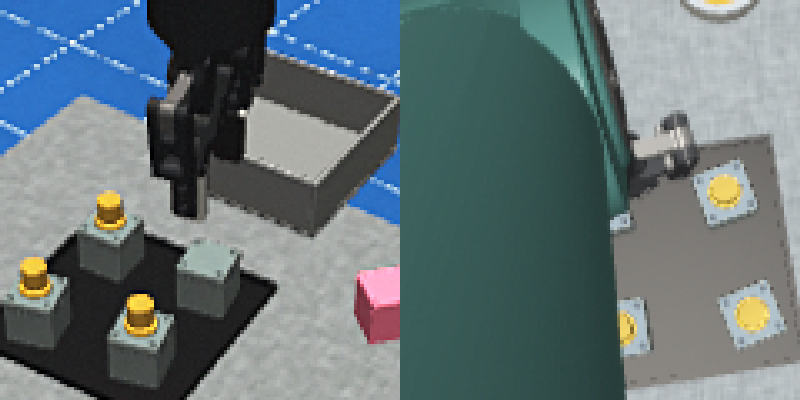

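The open fingers straddle the reject (scene crop ≈(208,180), just above the lid at (210,255)) with neighbours clear. I'll go down and grip.

```bash
python3 -m jog '[{"travel":[-0.1,-0.1,3],"spin":0,"gripper":6},{"travel":[-0.1,-0.1,6],"spin":0,"gripper":6},{"travel":[-0.1,-0.1,7.9],"spin":0,"gripper":6},{"travel":[-0.1,-0.1,7.9],"spin":0,"gripper":6},{"travel":[-0.1,-0.1,7.9],"spin":0,"gripper":2.5},{"travel":[-0.1,-0.1,7.9],"spin":0,"gripper":2.5},{"travel":[-0.1,-0.1,7.9],"spin":0,"gripper":2.5},{"travel":[-0.1,-0.1,7.9],"spin":0,"gripper":2.5},{"travel":[-0.1,-0.1,7.9],"spin":0,"gripper":2.5}]' 40
```

```text
t: 4.7
tcp_pos: [0.5521, 0.0578, 0.0167]
orientation: [-0.441, 3.107, 0.001]
contact_force: [-0.4, 1.3, 7.2]
finger_gap: 0.0335
```

```bash
python3 -m jog '[{"travel":[0,0,-3],"spin":0,"gripper":2.5},{"travel":[0,0,-6],"spin":0,"gripper":2.5},{"travel":[0,0,-9],"spin":0,"gripper":2.5},{"travel":[0,0,-10.5],"spin":0,"gripper":2.5},{"travel":[0,0,-10.5],"spin":0,"gripper":2.5},{"travel":[0,0,-10.5],"spin":0,"gripper":2.5}]'
python3 -c "
from h import *
go([.495,.21,.085],[0,1])"
```

```text
t: 5.3
tcp_pos: [0.5506, 0.0568, 0.1202]
orientation: [-0.44, 3.11, -0.0]
contact_force: [0.1, -0.2, -0.7]
finger_gap: 0.033
t 5.3 tcp [0.5506 0.0568 0.1202] F [ 0.1 -0.2 -0.7] gap 0.033 travel cm [ 1.09 16.26  3.51]
spin deg 16.1 q [-0.15  0.54 -0.05  2.08  0.05  0.53  1.62]
```

```bash
python3 -m jog '[{"travel":[0.3,3,0],"spin":0,"gripper":2.5},{"travel":[0.6,7,0],"spin":0,"gripper":2.5},{"travel":[0.8,11,0],"spin":0,"gripper":2.5},{"travel":[1,14,0],"spin":0,"gripper":2.5},{"travel":[1.1,16.2,0],"spin":0,"gripper":2.5},{"travel":[1.1,16.2,0],"spin":0,"gripper":2.5},{"travel":[1.1,16.2,3],"spin":0,"gripper":2.5},{"travel":[1.1,16.2,6],"spin":0,"gripper":2.5},{"travel":[1.1,16.2,9],"spin":0,"gripper":2.5},{"travel":[1.1,16.2,9.8],"spin":0,"gripper":2.5},{"travel":[1.1,16.2,9.8],"spin":0,"gripper":2.5},{"travel":[1.1,16.2,9.8],"spin":0,"gripper":2.5}]'
python3 -m jog '[{"travel":[0,0,0],"spin":0,"gripper":5.5},{"travel":[0,0,0],"spin":0,"gripper":5.5},{"travel":[0,0,0],"spin":0,"gripper":5.5},{"travel":[0,0,0],"spin":0,"gripper":5.5},{"travel":[0,0,-4],"spin":0,"gripper":5.5},{"travel":[0,0,-8],"spin":0,"gripper":5.5},{"travel":[0,0,-12],"spin":0,"gripper":5.5},{"travel":[0,0,-16],"spin":0,"gripper":5.5},{"travel":[0,0,-19],"spin":0,"gripper":5.5},{"travel":[0,0,-19],"spin":0,"gripper":5.5}]'
python3 -c "
from h import *
go([.46,-.285,.21],[0,1])"
```

```text
t: 6.5
tcp_pos: [0.4958, 0.209, 0.0224]
orientation: [-0.439, 3.11, -0.0]
contact_force: [0.8, 0.9, -0.5]
finger_gap: 0.0336
t: 7.5
tcp_pos: [0.498, 0.2109, 0.2167]
orientation: [-0.439, 3.101, 0.005]
contact_force: [1.2, 1.0, 0.5]
finger_gap: 0.0551
t 7.5 tcp [0.498  0.2109 0.2167] F [1.2 1.  0.5] gap 0.0551 travel cm [ 17.42 -46.59   0.41]
spin deg 16.1 q [-0.46  0.38 -0.04  2.04  0.02  0.71  1.35]
```

```bash
python3 -m jog '[{"travel":[1,-4,0],"spin":2,"gripper":5.5},{"travel":[3,-8,0],"spin":4,"gripper":5.5},{"travel":[4.5,-12,0],"spin":6,"gripper":5.5},{"travel":[6,-16,0],"spin":8,"gripper":5.5},{"travel":[7.5,-20,0],"spin":10,"gripper":5.5},{"travel":[9,-24,0],"spin":12,"gripper":5.5},{"travel":[10.5,-28,0],"spin":14,"gripper":5.5},{"travel":[12,-32,0],"spin":16,"gripper":5.5},{"travel":[13.5,-36,0],"spin":16,"gripper":5.5},{"travel":[15,-40,0],"spin":16,"gripper":5.5},{"travel":[16.5,-44,0],"spin":16,"gripper":5.5},{"travel":[17.4,-46.6,0],"spin":16,"gripper":5.5}]'
python3 - <<'E'
from h import *
a=get_image("scene");b=get_image("top")
find(a,["handle_mid","reject"]);find(b,["handle_mid","reject"])
go([.46,-.285,.112],[0,1])
cv2.imwrite("pics/e.png",np.hstack([cv2.resize(p["img"][y:y+150,x:x+150,::-1],(400,400),interpolation=2) for p,x,y in((a,60,155),(b,290,155))]+[cv2.resize(b["img"][180:300,85:165,::-1],None,fx=400/120,fy=400/120)])[:, :])
E
python3 -c "
import cv2;i=cv2.imread('pics/e.png');cv2.imwrite('pics/e.png',cv2.resize(i,(800,int(i.shape[0]*800/i.shape[1]))))"
```

```text
t: 8.7
tcp_pos: [0.4558, -0.2899, 0.2113]
orientation: [-0.003, -3.14, 0.002]
contact_force: [-0.0, 0.1, -0.1]
finger_gap: 0.0554
reject 0.88 [ 0.618 -0.152  0.034] [232. 265.]
reject 0.66 [0.661 0.104 0.029] [326. 205.]
reject 0.56 [0.504 0.196 0.036] [292. 156.]
reject 0.55 [ 0.505 -0.148  0.03 ] [192. 239.]
reject 0.73 [0.652 0.111 0.038] [178. 165.]
reject 0.66 [ 0.496 -0.143  0.034] [300. 235.]
reject 0.53 [ 0.601 -0.141  0.036] [297. 186.]
reject 0.49 [ 0.503 -0.252  0.072] [357. 230.]
t 9.0 tcp [ 0.4573 -0.2847  0.2113] F [0.5 0.1 0.2] gap 0.0551 travel cm [-0.29 -0.04  9.93]
spin deg 0.2 q [ 0.38  0.39  0.13  2.05 -0.07  0.71  2.13]
```

View pics/e.png

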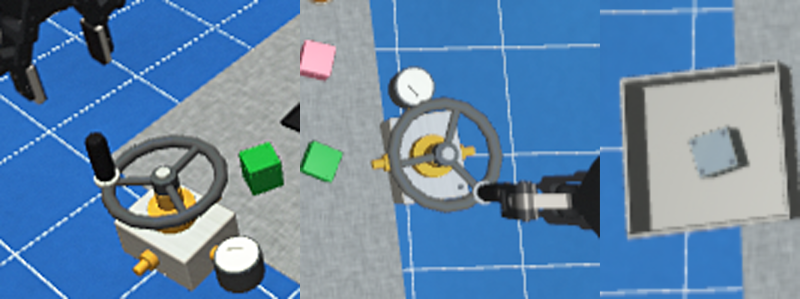

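The reject lies in the bin, roughly centred (right panel ≈(715,150)). The gripper is above the handle. I'll go down and grip.

```bash
python3 -m jog '[{"travel":[-0.2,0,3],"spin":0,"gripper":5.5},{"travel":[-0.2,0,6],"spin":0,"gripper":5.5},{"travel":[-0.2,0,9],"spin":0,"gripper":5.5},{"travel":[-0.2,0,9.8],"spin":0,"gripper":5.5},{"travel":[-0.2,0,9.8],"spin":0,"gripper":5.5},{"travel":[-0.2,0,9.8],"spin":0,"gripper":1},{"travel":[-0.2,0,9.8],"spin":0,"gripper":1},{"travel":[-0.2,0,9.8],"spin":0,"gripper":1},{"travel":[-0.2,0,9.8],"spin":0,"gripper":1},{"travel":[-0.2,0,9.8],"spin":0,"gripper":1},{"travel":[-0.2,0,9.8],"spin":0,"gripper":1},{"travel":[-0.2,0,9.8],"spin":0,"gripper":1}]' 40
python3 - <<'E'
from h import *
go([.46,-.285,.112],[0,1])
a=get_image("scene")
cv2.imwrite("pics/f.png",cv2.resize(a["img"][155:305,60:210,::-1],(500,500),interpolation=2))
E
```

```text
t: 10.2
tcp_pos: [0.4604, -0.2868, 0.1154]
orientation: [-0.003, 3.139, -0.001]
contact_force: [-0.7, 0.8, 7.0]
finger_gap: 0.0171
t 10.2 tcp [ 0.4604 -0.2868  0.1154] F [-0.7  0.8  7. ] gap 0.0171 travel cm [0.04 0.19 0.34]
spin deg 0.1 q [ 0.4   0.54  0.1   2.11 -0.11  0.5   2.15]
```

View pics/f.png

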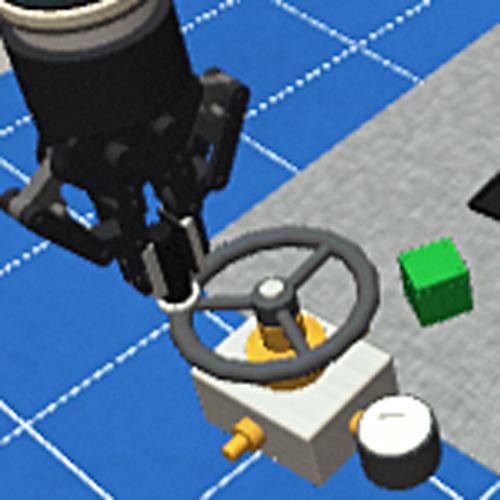

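```bash
cat >> h.py <<'E'
C=np.array([.497,-.2543]); r=.050
def plan(degs,C=C):
    s=sense(); R=Ro.from_rotvec(s["orientation"]).as_matrix(); t=s["tcp_pos"]; v=t[:2]-C; p0=np.arctan2(v[1],v[0])
    print("t",round(s["t"],2),"tcp",t.round(4),"phi",np.degrees(p0).round(1),"rad",np.hypot(*v).round(4),"F",s["contact_force"].round(1),"T",s["torque"].round(2),"gap",round(s["finger_gap"],4))
    for d in degs:
        p=p0+np.radians(d); X=np.array([C[0]+r*np.cos(p),C[1]+r*np.sin(p),t[2]]); print(d,(R.T@(X-t)*100).round(1))
E
python3 -c "
from h import *
plan(range(-15,-136,-15))"
```

```text
t 10.25 tcp [ 0.4604 -0.2869  0.1154] phi -138.3 rad 0.049 F [-0.5  1.4  7.7] T [ 0.23  0.11 -0.05] gap 0.0164
-15 [ 0.8  1.  -0. ]
-30 [ 1.2  2.2 -0. ]
-45 [ 1.3  3.6 -0. ]
-60 [ 1.1  4.8 -0. ]
-75 [ 0.5  6.  -0. ]
-90 [-0.3  7.  -0. ]
-105 [-1.4  7.7 -0. ]
-120 [-2.7  8.1 -0. ]
-135 [-4.   8.2  0. ]
```

```bash
python3 -m jog '[{"travel":[0.8,1.0,0],"spin":0,"gripper":1},{"travel":[1.2,2.2,0],"spin":0,"gripper":1},{"travel":[1.3,3.6,0],"spin":0,"gripper":1},{"travel":[1.1,4.8,0],"spin":0,"gripper":1},{"travel":[1.1,4.8,0],"spin":0,"gripper":1},{"travel":[1.1,4.8,0],"spin":0,"gripper":1}]'
python3 -c "
from h import *
plan(range(-15,-106,-15))"
```

```text
t: 10.85
tcp_pos: [0.4508, -0.2375, 0.1154]
orientation: [-0.006, 3.137, -0.001]
contact_force: [3.1, 1.2, 7.9]
finger_gap: 0.017
t 10.85 tcp [ 0.4508 -0.2375  0.1154] phi 160.0 rad 0.0492 F [3.1 1.2 7.9] T [ 0.22 -0.56  0.05] gap 0.017
-15 [-0.5  1.2  0. ]
-30 [-1.4  2.1  0. ]
-45 [-2.5  2.8  0. ]
-60 [-3.8  3.2  0. ]
-75 [-5.1  3.3  0. ]
-90 [-6.3  3.   0. ]
-105 [-7.5  2.4  0. ]
```

```bash
python3 -m jog '[{"travel":[-0.5,1.2,0],"spin":0,"gripper":1},{"travel":[-1.4,2.1,0],"spin":0,"gripper":1},{"travel":[-2.5,2.8,0],"spin":0,"gripper":1},{"travel":[-3.8,3.2,0],"spin":0,"gripper":1},{"travel":[-5.1,3.3,0],"spin":0,"gripper":1},{"travel":[-5.1,3.3,0],"spin":0,"gripper":1},{"travel":[-5.1,3.3,0],"spin":0,"gripper":1}]'
python3 -c "
from h import *
plan(range(-15,-91,-15))"
```

```text
t: 11.55
tcp_pos: [0.5013, -0.204, 0.1154]
orientation: [-0.006, 3.138, 0.0]
contact_force: [1.9, 1.4, 8.8]
finger_gap: 0.0168
t 11.55 tcp [ 0.5013 -0.204   0.1154] phi 85.1 rad 0.0504 F [1.9 1.4 8.8] T [ 0.36 -0.3   0.01] gap 0.0168
-15 [-1.3 -0.3  0. ]
-30 [-2.4 -0.9  0. ]
-45 [-3.4 -1.8  0. ]
-60 [-4.1 -2.9  0. ]
-75 [-4.5 -4.2  0. ]
-90 [-4.5 -5.5  0. ]
```

```bash
python3 -m jog '[{"travel":[-1.3,-0.3,0],"spin":0,"gripper":1},{"travel":[-2.4,-0.9,0],"spin":0,"gripper":1},{"travel":[-2.4,-0.9,0],"spin":0,"gripper":1}]'
python3 -c "
from h import *
plan(range(-10,-46,-10))"
```

```text
t: 11.85
tcp_pos: [0.5265, -0.2129, 0.1154]
orientation: [-0.006, 3.136, 0.001]
contact_force: [3.1, 1.5, 7.0]
finger_gap: 0.0172
t 11.85 tcp [ 0.5265 -0.2129  0.1154] phi 54.5 rad 0.0508 F [3.1 1.5 7. ] T [ 0.44 -0.69  0.03] gap 0.0172
-10 [-0.6 -0.6  0. ]
-20 [-1.2 -1.3  0. ]
-30 [-1.6 -2.1  0. ]
-40 [-1.9 -2.9  0. ]
```

```bash
python3 -m jog '[{"travel":[-0.6,-0.6,0],"spin":0,"gripper":1},{"travel":[-1.2,-1.3,0],"spin":0,"gripper":1},{"travel":[-1.6,-2.1,0],"spin":0,"gripper":1},{"travel":[-1.6,-2.1,0],"spin":0,"gripper":1}]'
python3 -c "
from h import *
plan(range(-10,-46,-10))"
```

```text
t: 12.25
tcp_pos: [0.5438, -0.234, 0.1155]
orientation: [-0.006, 3.133, -0.0]
contact_force: [5.7, 1.7, 3.9]
finger_gap: 0.0165
t 12.25 tcp [ 0.5438 -0.234   0.1155] phi 23.4 rad 0.051 F [5.7 1.7 3.9] T [ 0.26 -1.17  0.02] gap 0.0165
-10 [-0.2 -0.9  0. ]
-20 [-0.3 -1.7  0. ]
-30 [-0.3 -2.6  0. ]
-40 [-0.1 -3.5  0. ]
```

```bash
sed -i 's/C=np.array(\[.497/C=np.array([.499/' h.py; python3 -m jog '[{"travel":[-0.3,-0.9,0],"spin":0,"gripper":1},{"travel":[-0.5,-1.7,0],"spin":0,"gripper":1},{"travel":[-0.5,-2.6,0],"spin":0,"gripper":1},{"travel":[-0.5,-2.6,0],"spin":0,"gripper":1}]'
python3 -c "
from h import *
plan(range(-10,-46,-10))"
```

```text
t: 12.65
tcp_pos: [0.5477, -0.2489, 0.1153]
orientation: [-0.014, 3.14, 0.023]
contact_force: [2.8, 18.5, 15.5]
finger_gap: 0.0166
t 12.65 tcp [ 0.5477 -0.2489  0.1153] phi 6.3 rad 0.049 F [ 2.8 18.5 15.5] T [ 3.73 -0.63 -0.01] gap 0.0166
-10 [-0.1 -0.9 -0. ]
-20 [ 0.  -1.7 -0. ]
-30 [ 0.3 -2.5 -0. ]
-40 [ 0.7 -3.3 -0.1]
```

Stop felt: Fy +18.5 N at handle angle about 6°, after 215° clockwise. I'll hold briefly, then open. The commanded pose leads the measured one by ≈1.1 cm in y, so the rows have to make up for that.

```bash
python3 -m jog '[{"travel":[0,0,0],"spin":0,"gripper":1},{"travel":[0,0,0],"spin":0,"gripper":1},{"travel":[0.1,0.5,0],"spin":0,"gripper":1},{"travel":[0.1,1.0,0],"spin":0,"gripper":1},{"travel":[0.1,1.0,0],"spin":0,"gripper":1}]'
python3 -c "
from h import *
plan(range(15,166,15))"
```

```text
t: 13.15
tcp_pos: [0.5476, -0.2484, 0.1155]
orientation: [-0.009, 3.133, 0.0]
contact_force: [5.8, 3.6, 3.8]
finger_gap: 0.0168
t 13.15 tcp [ 0.5476 -0.2484  0.1155] phi 6.9 rad 0.049 F [5.8 3.6 3.8] T [ 0.76 -1.21 -0.01] gap 0.0168
15 [ 0.2  1.3 -0. ]
30 [ 0.9  2.4 -0. ]
45 [ 1.8  3.4 -0. ]
60 [ 2.9  4.  -0. ]
75 [ 4.1  4.4 -0. ]
90 [ 5.4  4.4 -0. ]
105 [ 6.7  4.1 -0.1]
120 [ 7.8  3.5 -0.1]
135 [ 8.8  2.5 -0.1]
150 [ 9.5  1.4 -0.1]
165 [ 9.8  0.2 -0.1]
```

```bash
python3 -m jog '[{"travel":[0.2,1.3,0],"spin":0,"gripper":1},{"travel":[0.9,2.4,0],"spin":0,"gripper":1},{"travel":[1.8,3.4,0],"spin":0,"gripper":1},{"travel":[2.9,4.0,0],"spin":0,"gripper":1},{"travel":[4.1,4.4,0],"spin":0,"gripper":1},{"travel":[5.4,4.4,0],"spin":0,"gripper":1},{"travel":[6.7,4.1,0],"spin":0,"gripper":1},{"travel":[7.8,3.5,0],"spin":0,"gripper":1},{"travel":[8.8,2.5,0],"spin":0,"gripper":1},{"travel":[9.5,1.4,0],"spin":0,"gripper":1},{"travel":[9.5,1.4,0],"spin":0,"gripper":1}]'
python3 -c "
from h import *
plan(range(15,166,15))"
```

```text
t: 14.25
tcp_pos: [0.4502, -0.2394, 0.1154]
orientation: [-0.0, 3.136, -0.005]
contact_force: [3.2, -2.2, 7.6]
finger_gap: 0.0169
t 14.25 tcp [ 0.4502 -0.2394  0.1154] phi 163.0 rad 0.0511 F [ 3.2 -2.2  7.6] T [-0.4  -0.56 -0.04] gap 0.0169
15 [ 0.1 -1.3  0. ]
30 [-0.  -2.6  0. ]
45 [-0.5 -3.8  0. ]
60 [-1.2 -4.9  0. ]
75 [-2.2 -5.7  0. ]
90 [-3.4 -6.3  0. ]
105 [-4.7 -6.5  0. ]
120 [-6.  -6.4  0.1]
135 [-7.2 -5.9  0.1]
150 [-8.3 -5.1  0.1]
165 [-9.1 -4.1  0.1]
```

```bash
python3 -m jog '[{"travel":[0.1,-1.3,0],"spin":0,"gripper":1},{"travel":[0,-2.6,0],"spin":0,"gripper":1},{"travel":[-0.5,-3.8,0],"spin":0,"gripper":1},{"travel":[-1.2,-4.9,0],"spin":0,"gripper":1},{"travel":[-2.2,-5.7,0],"spin":0,"gripper":1},{"travel":[-3.4,-6.3,0],"spin":0,"gripper":1},{"travel":[-4.7,-6.5,0],"spin":0,"gripper":1},{"travel":[-6.0,-6.4,0],"spin":0,"gripper":1},{"travel":[-7.2,-5.9,0],"spin":0,"gripper":1},{"travel":[-8.3,-5.1,0],"spin":0,"gripper":1},{"travel":[-9.1,-4.1,0],"spin":0,"gripper":1},{"travel":[-9.1,-4.1,0],"spin":0,"gripper":1}]'
python3 -c "
from h import *
plan(range(15,166,15))"
```

```text
t: 15.45
tcp_pos: [0.5422, -0.2774, 0.1154]
orientation: [-0.007, 3.137, -0.002]
contact_force: [3.0, -1.1, 7.0]
finger_gap: 0.0164
t 15.45 tcp [ 0.5422 -0.2774  0.1154] phi -28.2 rad 0.049 F [ 3.  -1.1  7. ] T [-0.12 -0.59 -0.  ] gap 0.0164
15 [-0.6  1.2  0. ]
30 [-0.7  2.5 -0. ]
45 [-0.5  3.8 -0. ]
60 [ 0.   4.9 -0. ]
75 [ 0.9  6.  -0. ]
90 [ 1.9  6.7 -0. ]
105 [ 3.1  7.2 -0. ]
120 [ 4.4  7.3 -0. ]
135 [ 5.7  7.1 -0. ]
150 [ 6.9  6.6 -0. ]
165 [ 7.9  5.8 -0. ]
```

Turned 325° so far.

```bash
python3 -m jog '[{"travel":[-0.6,1.2,0],"spin":0,"gripper":1},{"travel":[-0.7,2.5,0],"spin":0,"gripper":1},{"travel":[-0.5,3.8,0],"spin":0,"gripper":1},{"travel":[0,4.9,0],"spin":0,"gripper":1},{"travel":[0.9,6.0,0],"spin":0,"gripper":1},{"travel":[1.9,6.7,0],"spin":0,"gripper":1},{"travel":[3.1,7.2,0],"spin":0,"gripper":1},{"travel":[4.4,7.3,0],"spin":0,"gripper":1},{"travel":[5.7,7.1,0],"spin":0,"gripper":1},{"travel":[6.9,6.6,0],"spin":0,"gripper":1},{"travel":[7.9,5.8,0],"spin":0,"gripper":1},{"travel":[7.9,5.8,0],"spin":0,"gripper":1}]'
python3 -c "
from h import *
plan(range(15,166,15))"
```

```text
t: 16.65
tcp_pos: [0.4604, -0.2209, 0.1153]
orientation: [-0.002, 3.139, -0.002]
contact_force: [0.6, -0.7, 10.9]
finger_gap: 0.0168
t 16.65 tcp [ 0.4604 -0.2209  0.1153] phi 139.1 rad 0.051 F [ 0.6 -0.7 10.9] T [-0.13 -0.14  0.03] gap 0.0168
15 [ 0.6 -1.2 -0. ]
30 [ 1.1 -2.4 -0. ]
45 [ 1.1 -3.7  0. ]
60 [ 0.9 -5.   0. ]
75 [ 0.3 -6.1  0. ]
90 [-0.6 -7.1  0. ]
105 [-1.7 -7.8  0. ]
120 [-2.9 -8.2  0. ]
135 [-4.2 -8.3  0. ]
150 [-5.5 -8.1  0. ]
165 [-6.7 -7.5  0. ]
```

Turned 492°, so 228° remain.

```bash
python3 -m jog '[{"travel":[0.6,-1.2,0],"spin":0,"gripper":1},{"travel":[1.1,-2.4,0],"spin":0,"gripper":1},{"travel":[1.1,-3.7,0],"spin":0,"gripper":1},{"travel":[0.9,-5.0,0],"spin":0,"gripper":1},{"travel":[0.3,-6.1,0],"spin":0,"gripper":1},{"travel":[-0.6,-7.1,0],"spin":0,"gripper":1},{"travel":[-1.7,-7.8,0],"spin":0,"gripper":1},{"travel":[-2.9,-8.2,0],"spin":0,"gripper":1},{"travel":[-4.2,-8.3,0],"spin":0,"gripper":1},{"travel":[-5.5,-8.1,0],"spin":0,"gripper":1},{"travel":[-6.7,-7.5,0],"spin":0,"gripper":1},{"travel":[-6.7,-7.5,0],"spin":0,"gripper":1}]'
python3 -c "
from h import *
plan([15,30,45,60,65])
s=sense()['tcp_pos'];print('to 6.9:',6.9-np.degrees(np.arctan2(*(s[:2]-C)[::-1])))
a=get_image('scene');cv2.imwrite('pics/g.png',cv2.resize(a['img'][155:305,60:210,::-1],(500,500),interpolation=2))"
```

```text
t: 17.85
tcp_pos: [0.5283, -0.2938, 0.1153]
orientation: [-0.006, 3.142, 0.001]
contact_force: [-1.0, 1.0, 11.7]
finger_gap: 0.0169
t 17.85 tcp [ 0.5283 -0.2938  0.1153] phi -53.4 rad 0.0492 F [-1.   1.  11.7] T [0.13 0.14 0.02] gap 0.0169
15 [-1.   0.8  0. ]
30 [-1.7  2.   0. ]
45 [-2.   3.2  0. ]
60 [-2.1  4.5  0. ]
65 [-2.   4.9  0. ]
to 6.9: 60.267540384339306
```

View pics/g.png

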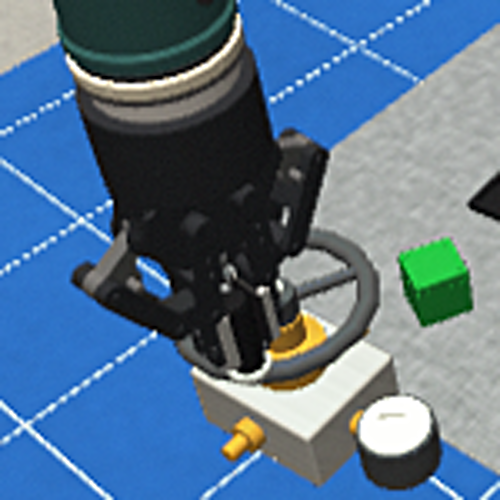

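The handle is still between the fingers (≈(245,340)). Last 60°:

```bash
python3 -m jog '[{"travel":[-1.0,0.8,0],"spin":0,"gripper":1},{"travel":[-1.7,2.0,0],"spin":0,"gripper":1},{"travel":[-2.0,3.2,0],"spin":0,"gripper":1},{"travel":[-2.0,4.5,0],"spin":0,"gripper":1},{"travel":[-2.0,4.5,0],"spin":0,"gripper":1},{"travel":[-2.0,4.5,0],"spin":0,"gripper":1},{"travel":[-2.0,4.5,0],"spin":0,"gripper":1},{"travel":[-2.0,4.5,0],"spin":0,"gripper":1}]'
python3 - <<'E'
from h import *
plan([5])
a=get_image('scene');b=get_image('top');plan([])
print(sense()["dq"].round(3))
cv2.imwrite('pics/h.png',np.hstack([cv2.resize(a['img'][100:320,60:380,::-1],(480,330)),cv2.resize(b['img'][100:320,80:290,::-1],(315,330))]))
E
```

```text
t: 18.7
tcp_pos: [0.5479, -0.25, 0.1154]
orientation: [-0.004, 3.14, -0.001]
contact_force: [1.2, -0.8, 8.9]
finger_gap: 0.0168
t 18.7 tcp [ 0.5479 -0.25    0.1154] phi 5.0 rad 0.0491 F [ 1.2 -0.8  8.9] T [-0.11 -0.1   0.02] gap 0.0168
5 [-0.   0.4 -0. ]
t 18.8 tcp [ 0.5479 -0.25    0.1154] phi 5.1 rad 0.0491 F [ 0.7 -0.4  9. ] T [-0.17 -0.05  0.01] gap 0.0166
[ 0.001  0.001  0.001 -0.    -0.     0.002 -0.   ]
```

View pics/h.png

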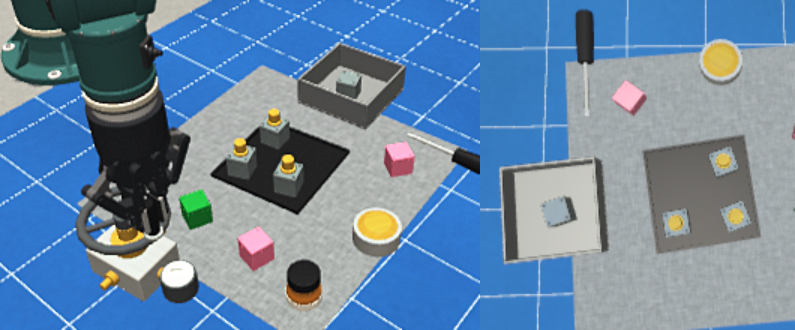

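The reject is in the bin (left ≈(348,82)), all the good housings and bystanders are in place, and the handle is gripped within 2° of the stop reference. Handing in.

```bash
python3 -c "
from h import *
print(finish_job())"
```

```text
the job is handed in; nothing more can be done
None
```

I put the stubless housing in the reject bin, closed the valve onto its stop, and backed it off two full turns. I handed the job in at about 18.8 s with the handle still gripped; `finish_job()` gives no verdict.

- **Reject:** the last pictures show it near the middle of the bin. The good housings and bystanders look untouched, judged by eye only.
- **Closing:** the valve turned about 215° clockwise before the stop pushed back with 18.5 N. I held it there, and the unloaded handle angle was about 6.9°.
- **Backing off:** after 720° anticlockwise the handle is at about 5°, roughly 0.03 rad short of exactly two turns and well inside the 0.3 rad tolerance. This comes from the tool position; the joint itself can't be read directly.
- **At the end:** the arm was still and the handle was gripped with the 40 N setting at a gap of 16.6 mm. That is slightly under the 18 mm handle, much as the reject read 33.5 mm for 34 mm.
- **Disagreements:**
  - The first estimate of the wheel's centre was about 2 mm off in x. Side forces of 3–6 N showed it, and I corrected it during the turn.
  - The networks placed the hub up to 10 mm away in y from my two-view measurement. I used mine, and the low forces on the way round agreed with it.
  - A steady upward reading of 4–12 N stayed on the tool for most of the time it held the handle; I did not trace its cause.

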